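Weigh two dosing cartridges and fit the full one

TASK

The two boiler dosing cartridges look alike, but the full one is heavier: stand them upright on opposite pans of the balance, let go and let the beam come to rest to see which it is. Then push the heavier one into the bore of the dosing head until the stiff seat inside is fully down at its stop, hold it pressed there with about 20 N for half a second so that it seals (never over 25 N), and let go; leave the lighter one standing on its pan. Set the cartridges on the pans gently (under about 15 N), never put the lighter one into the head, and leave the wrench, tape and mug alone.

Things in the scene. Friction and masses are not known exactly. Their poses are not given: they have to be found in the camera images.
- cartridge_a: One of two cartridges that look exactly alike: an upright aluminium cylinder 40 mm in diameter and 98 mm tall with a 26 mm wide, 12 mm tall grey cap on top (110 mm in all); its foot has a 4 mm chamfer. One is full (0.27 to 0.36 kg), the other partly used (0.16 to 0.22 kg); only weighing tells which. Starts standing on the worktop. Origin: centre of the underside, z up.
- cartridge_b: One of two cartridges that look exactly alike: an upright aluminium cylinder 40 mm in diameter and 98 mm tall with a 26 mm wide, 12 mm tall grey cap on top (110 mm in all); its foot has a 4 mm chamfer. One is full (0.27 to 0.36 kg), the other partly used (0.16 to 0.22 kg); only weighing tells which. Starts standing on the worktop. Origin: centre of the underside, z up.
- balance: Equal-arm balance fixed to the worktop: grey base 110 x 300 x 22 mm with two short uprights, aluminium beam 280 mm long above it, a round pan on each end. Origin: centre of the base's underside; x across the beam, y along the level beam from the right pan to the left pan.
- beam (a joint): Tilt of the balance beam, rad: 0 level, stops at -0.12 and +0.12. Positive: left pan up, right pan down (right is heavier). Negative: left pan down (left is heavier). Damped, takes up to 2 s to settle; empty, it levels itself.
- pan_left_top (a point): Centre of the upper face of the left pan: round, steel, 100 mm across, 6 mm rim, 130 mm from the pivot, 100 mm above the worktop when the beam is level. The pan stays level and goes 16 mm up or down with the beam; it sinks under a slight push until the beam meets its hard rubber stop.
- pan_right_top (a point): Centre of the upper face of the right pan: round, steel, 100 mm across, 6 mm rim, 130 mm from the pivot, 100 mm above the worktop when the beam is level. The pan stays level and goes 16 mm up or down with the beam; it sinks under a slight push until the beam meets its hard rubber stop.
- head: Dosing head fixed to the worktop: white plastic block 90 x 90 mm, 62 mm tall, with a brass pipe stub out of its left and right sides (along its y) and a round upright bore in the middle of its top. Origin: centre of the underside.
- head_mouth (a point): Centre of the bore's mouth, level with the block's top face. The bore is 42.4 mm in diameter with a 3 mm chamfer. z up.
- seat (a joint): Travel of the sliding seat in the bore, m, downwards: 0 fully up, 0.016 at its stop. The stop differs from head to head: with the seat on it, its top lies 29 to 47 mm below the mouth, and only feeling tells where. The seat slides with about 8 N of dry friction, has no spring and stays where it is left; starts at 0 to 0.006. The stop is rigid.
- wrench: Bystander: steel wrench lying on the worktop to the right of the balance.
- tape: Bystander: roll of white tape, 90 mm across, 25 mm tall, lying flat to the right.
- mug: Bystander: blue mug, 80 mm across, 90 mm tall, standing to the left.
Things that resemble listed ones, but are neither listed nor needed, are in the scene too. What is shaped like the cartridge_b but green or purple is not meant. Of the things shaped like the head, the white one is meant.

How it is judged:
By the outcome, as a careful person would: the job done as asked, in the order asked, and still so for the second after the job is handed in, with the robot touching nothing.
It also fails if it takes over 72 s, if anything falls off the work surface, if the arm or the gripper's body presses on something with over 40 N, if the wrist force passes 120 N, or if a joint passes its speed limit or range.

ROBOT

A 6-joint arm with a two-finger parallel gripper is mounted at the origin on the work surface. World frame = base frame: x ahead of the robot, y to its left, z up, the work surface at z = 0. Lengths are in mm, angles in rad, forces in N, time in s.
With the tool pointing down it reaches from about 275 to 750 mm from the base axis. Payload 10.2 kg.
Tool frame: the origin (TCP) lies between the finger pads; the fingertips stand 17 mm ahead of it and the grasp point (between the pads) lies 2 mm behind it; z points along the fingers, y is the line along which they close (so a half turn about z gives the same grasp; the last joint's range is limited). The gripper opens to 85 mm and grips with 20 to 120 N. Pads are 22 mm wide; open, the fingers measure 114 mm over their backs; the gripper's body (76 mm by 85 mm) begins 54 mm behind the grasp point. The pads swing forward as they close: fully open they stand 13 mm farther back than shut.
Start: joints at [-1.525, 0.313, 1.498, -0, 1.331, -0.223], TCP at [139.413, -506.157, 248.294] pointing down, gripper open.
Joint ranges: [-2.94, 2.94], [-0.97, 2.17], [0.19, 2.56], [-1.23, 4.37], [0.02, 3.11], [-2.88, 2.88]. Speed limits (rad/s): [2.39, 2.39, 3.01, 3.14, 3.14, 3.14].

INTERFACE

Orientations are given as a unit quaternion [w, x, y, z].
In Python, from rig import * gives the robot as it stands.
- The arm moves only by the tool step_arm, never from a script. Its argument "commands" is text: rows parted by semicolons, each of 7 numbers parted by spaces: the opening, from 0 (shut) to 1 (fully open), then the shift along the tool's x, y, z in cm, then the turn, a rotation vector about the tool's x, y, z in rad. In form: hand x y z rx ry rz; .... A call has 1 to 20 rows; each row is the pose to reach, as a shift and turn from the pose commanded when the call began, along the tool's axes at that moment; what a row does not reach only later rows make up. A row lasts 1/12 s, in which the tool goes at most 41.7 mm and 7.16 degrees, less where a joint would pass 70% of its speed; a pose out of reach is approached as far as the arm can. A call with a gripper value outside its range is refused whole. The fingers move at their own pace and stop on an object; "newtons" is the grip in N (left out, the last holds). Time passes only in rows, so rows that repeat a pose let the fingers close. It gives the time, the measured TCP pose, the force, the opening and the grip force at its end, in the units of the state.
- sense(): the state, without advancing time (a new reading comes with each control period).
- capture(name): name is "scene" or "top" or "wrist"; returns the picture (384x512x3 uint8, red, green, blue); there is no depth.
- camera_model(name): a dict with "mtx" (3x3 intrinsics, pixels), "eye" and "rotation" of the camera in the world. Camera axes: x right, y down, z forward; pixel columns grow to the right and rows downward; lengths in mm; the calibration is good to about 2 mm. A picture is of the moment at which its call begins: read the wrist's pose just before it. camera_model takes no time and is no camera call; for the wrist camera it gives the pose at the moment of the call.
- finish_job(): hands the job in; it is judged then, once.
Trained networks look in the newest picture that a camera, given by its name, has taken for a name from the list of things; names that differ only in an ending like _2 or _b are one class to them, and where a whole thing is asked for, a point or a joint stands for the part that bears it (a point fixed in the world has none). Each returns a list of dicts, best first, with "score" (0 to 1); they miss things now and then, are a little off and sometimes report something else, mostly with a low value. They report only what shows in the picture. A call takes as long as a camera call. They do not tell look-alikes from the thing itself.
- search_frame(camera, label): "rect" ([centre column, centre row, width, height] in pixels, round what is visible of it).
- trace(camera, label): "mask" (384x512 bool, what is visible of it) and "rect" ([centre column, centre row, width, height] in pixels, round what is visible of it).
- spot_point(camera, label): "xy" ([column, row] in pixels: a listed point, or the origin of a listed thing).
The state is a dict: "time_s": time; "joints": joint angles; "dq": joint speeds; "tau": joint torques, N m; "eef_pos": TCP position; "ee_rot": TCP orientation; "force": force on the tool from outside, world axes, zero at the start; "wrist_torque": the same for the moment, N m; "grip_width": opening from 0.0 (shut) to 1.0 (fully open); "grip_force": force on a finger pad.
Only numpy, scipy, OpenCV 4.12 (cv2) and the standard library are available. Lean on these libraries where they do the work, as an engineer would, in place of code of your own. Each camera call takes 0.05 s, during which the arm holds its last target. There are 200 camera calls.

## Working session

There is one attempt and no reset: what is moved stays moved. The work goes in short steps, Python scripts to look and compute and a tool call to move; the robot and the scene stay as the last step left them, time stands still between calls to the robot, and variables do not carry over. Pictures are saved under pics/ and viewed, at most 10 in all, crops included, and the job is handed in when it is done.

Besides the shell and the picture viewer there is one more tool, called as a command line: name --argument value ..., lists and objects as JSON in quotes. step_arm: Moves the arm, as the interface text tells. Its arguments: {"type":"object","properties":{"commands":{"type":"string"},"newtons":{"type":"number"}},"required":["commands"]}

```bash
mkdir -p pics; ls
cat > h.py <<'E'
from rig import *
import numpy as np, cv2
def ray(cam,px,z):
    m=camera_model(cam); R=np.array(m["rotation"]); e=np.array(m["eye"])
    d=R@np.linalg.solve(np.array(m["mtx"]),[px[0],px[1],1.]); return e+d*(z-e[2])/d[2]
def proj(cam,p):
    m=camera_model(cam); R=np.array(m["rotation"]); q=np.array(m["mtx"])@(R.T@(np.array(p)-np.array(m["eye"]))); return q[:2]/q[2]
E
python3 - <<'E'
from h import *
s=sense(); print(s)
a=capture("scene"); b=capture("top")
for n in("scene","top"):
    m=camera_model(n); print(n,m)
    for l in("cartridge_a","balance","head","head_mouth","pan_left_top","pan_right_top"):
        for r in spot_point(n,l): print(n,l,np.round(r["xy"],1),round(r["score"],2))
cv2.imwrite("pics/s.png",a[:,:,::-1]);cv2.imwrite("pics/t.png",b[:,:,::-1])
E
```

```text
pics
{'time_s': 0.0, 'joints': array([-1.52537812e+00,  3.13482570e-01,  1.49843704e+00,  3.13728136e-06,
        1.33099471e+00, -2.23416061e-01]), 'dq': array([-0.00125152,  0.00101581,  0.00110179,  0.00034368, -0.00075017,
       -0.00047636]), 'tau': array([-1.41856137e-03, -4.12275088e+01, -2.59738863e+01, -2.96485896e-04,
        4.24996106e-03,  1.26811577e-05]), 'eef_pos': array([ 139.41410211, -505.90957552,  247.71841201]), 'ee_rot': array([-6.58079139e-04,  9.90979445e-01,  1.34012327e-01,  6.02530256e-05]), 'force': array([ 0.39874971, -0.23313457, -0.17181702]), 'wrist_torque': array([0.02826406, 0.01827481, 0.02039178]), 'grip_force': 0.0, 'grip_width': 0.9998794281201154}
scene {'mtx': array([[358.70308769,   0.        , 255.46697295],
       [  0.        , 358.70308769, 186.68798224],
       [  0.        ,   0.        ,   1.        ]]), 'eye': array([1361.76178825,  145.95292975,  677.3248781 ]), 'rotation': array([-0.30713074,  0.55876033,  0.68265152, -0.3569937 ])}
scene cartridge_a [227.1 199.3] 0.74
scene cartridge_a [253.3 187.9] 0.74
scene cartridge_a [198.4 2
[... 384 characters left out ...]
17,   0.        , 254.90796722],
       [  0.        , 355.82963317, 196.08481885],
       [  0.        ,   0.        ,   1.        ]]), 'eye': array([ 374.64076327,   21.16500705, 1103.53910574]), 'rotation': array([-0.05164206,  0.71248313, -0.6972811 ,  0.05916036])}
top cartridge_a [325.5 221.7] 0.52
top cartridge_a [367.  237.8] 0.51
top cartridge_a [291.6 226. ] 0.45
top cartridge_a [276.3 251.8] 0.45
top balance [248.3 174.3] 0.61
top head [224.1 254.8] 0.92
top head [174.8 215.8] 0.88
top head [110.1 230.9] 0.75
top head_mouth [168.6 214.4] 0.88
top head_mouth [104.6 230.1] 0.88
top head_mouth [216.1 255.3] 0.71
top pan_left_top [203.8 171. ] 0.88
top pan_right_top [292.2 169. ] 0.69
```

View pics/s.png

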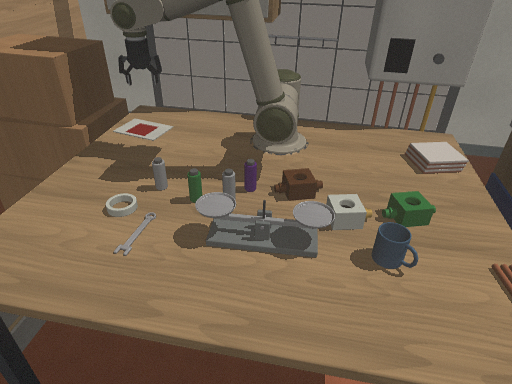

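View pics/t.png

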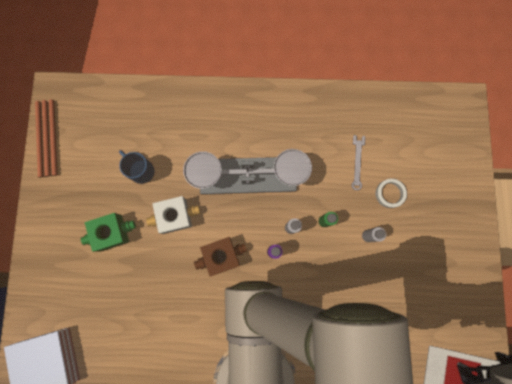

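The scene view shows the silver cartridges at (160,175) and (229,183), the green look-alike at (195,186), the purple at (250,175), and the white head at (346,210). In the top view the silver cartridges are at (293,226) and (375,234), green at (329,219), purple at (275,251), the white head at (172,214) with brown and green heads nearby, and the pans at (204,170) and (292,167).

The silver cartridges fit "aluminium" and the white block fits "white". I'll compute positions and confirm them in a crop.

```bash
cat > h.py <<'E'
from rig import *
import numpy as np, cv2
from scipy.spatial.transform import Rotation as Ro
def rot(q): return Ro.from_quat(np.roll(q,-1)).as_matrix()
def cam(c):
    m=camera_model(c); R=np.array(m["rotation"]); return np.array(m["mtx"]),np.array(m["eye"]),rot(R) if R.size==4 else R
def ray(c,px,z):
    K,e,R=cam(c); d=R@np.linalg.solve(K,[px[0],px[1],1.]); return e+d*(z-e[2])/d[2]
def proj(c,p):
    K,e,R=cam(c); q=K@(R.T@(np.array(p)-e)); return q[:2]/q[2]
def tool(p,s=None):
    "world shift to bring TCP to p, in tool axes, cm"
    s=s or sense(); return np.round(rot(s["ee_rot"]).T@(np.array(p)-s["eef_pos"])/10,2)
E
python3 - <<'E'
from h import *
for l,z,c,px in [("cartNear top",110,"top",(295,226.5)),("cartFar top",110,"top",(379.5,234)),("headmouth",62,"top",(168.6,214.4)),("panL",100,"top",(203.8,170.5)),("panR",100,"top",(292.2,167.5)),
 ("headmouth s",62,"scene",(347.3,204.3)),("panL s",100,"scene",(313.6,214.4)),("panR s",100,"scene",(215,204)),("near s",110,"scene",(229.5,171)),("far s",110,"scene",(158.5,160.5)),
 ("green",110,"top",(332,218)),("purple",110,"top",(274.5,252))]: print(l,np.round(ray(c,px,z)))
for c in("top","scene"):
  im=capture(c)
  for l in("cartridge_a","head"):
    for r in trace(c,l):
        m=r["mask"]; print(c,l,np.round(r["rect"]),round(r["score"],2),im[m].mean(0).round())
t=capture("top")[150:280,60:400]; cv2.imwrite("pics/t2.png",cv2.resize(t,None,fx=2.35,fy=2.35,interpolation=2)[:,:,::-1])
E
```

```text
cartNear top [ 448. -102.  110.]
cartFar top [ 433. -338.  110.]
headmouth [479. 264.  62.]
panL [605. 161. 100.]
panR [620. -94. 100.]
headmouth s [489. 264.  62.]
panL s [607. 169. 100.]
panR s [619. -94. 100.]
near s [461. -94. 110.]
far s [ 448. -328.  110.]
green [ 474. -205.  110.]
purple [377. -45. 110.]
top cartridge_a [328. 219.  21.  14.] 0.78 [81. 98. 68.]
top cartridge_a [277. 251.  15.  16.] 0.74 [109.  82.  99.]
top cartridge_a [294. 228.  20.  13.] 0.58 [130. 119. 112.]
top head [221. 259.  52.  39.] 0.87 [99. 66. 45.]
top head [172. 215.  56.  38.] 0.67 [173. 160. 140.]
scene cartridge_a [229. 183.  14.  24.] 0.9 [96. 94. 90.]
scene cartridge_a [193. 185.  14.  30.] 0.89 [60. 81. 55.]
scene cartridge_a [249. 177.   9.  34.] 0.81 [72. 53. 75.]
scene cartridge_a [160. 173.  15.  31.] 0.62 [100.  97.  93.]
scene head [409. 210.  56.  37.] 0.93 [57. 85. 52.]
scene head [298. 183.  49.  32.] 0.57 [76. 56. 42.]
```

View pics/t2.png

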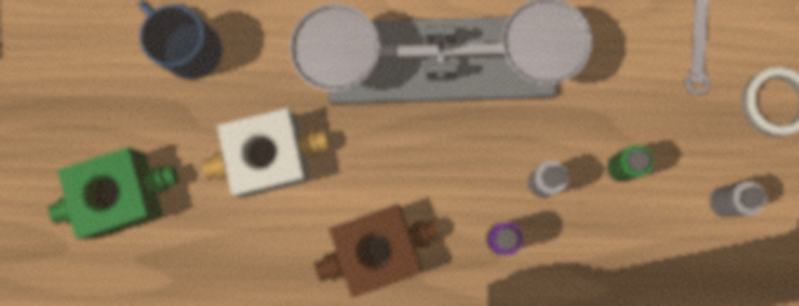

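The crop confirms them: silver cartridges have caps at crop (551,178) and (752,197), the white head's bore is at (260,151), and the pans are at (336,46) and (547,41). I'll go above the far silver cartridge first.

step_arm --commands "1 32.8 -8.4 0 0 0 0;1 32.8 -8.4 0 0 0 0;1 32.8 -8.4 0 0 0 0;1 32.8 -8.4 0 0 0 0;1 32.8 -8.4 0 0 0 0;1 32.8 -8.4 0 0 0 0;1 32.8 -8.4 0 0 0 0;1 32.8 -8.4 0 0 0 0;1 32.8 -8.4 0 0 0 0;1 32.8 -8.4 0 0 0 0;1 32.8 -8.4 0 0 0 0"

```text
time_s: 1.97
eef_pos: [433.1, -338.2, 248.1]
ee_rot: [-0.0, 0.991, 0.134, -0.0]
force: [-0.2, -0.2, 1.1]
grip_width: 1.001
grip_force: 0.0
```

Run:
```python
from h import *
s=sense(); print(s["eef_pos"],s["ee_rot"],s["time_s"],s["joints"])
im=capture("wrist"); K,e,R=cam("wrist"); print(e,R[:,2],K[0,0])
for r in spot_point("wrist","cartridge_a"): print(r["xy"],r["score"],ray("wrist",r["xy"],0))
for r in trace("wrist","cartridge_a"): print(r["rect"],r["score"])
print("tcp",proj("wrist",[433,-338,110]))
cv2.imwrite("pics/w1.png",im[:,:,::-1])
```

```text
[ 433.05562234 -338.17673193  248.13867033] [-4.36142534e-05  9.90943504e-01  1.34279216e-01 -2.50398068e-04] 1.9667 [-8.76100609e-01  3.67268075e-01  1.42269976e+00 -3.87198213e-04
  1.35196476e+00  4.25407720e-01]
[ 499.35630244 -320.6740157   374.0923813 ] [-0.26093721 -0.07001656 -0.9628133 ] 273.8844803264557
[41.7, 143.8] 0.93 [380.37369059 -43.95968392   0.        ]
[172.9, 107.2] 0.93 [ 474.3965738  -207.33574701    0.        ]
[88.3, 103.0] 0.63 [450.46385104 -99.81335426   0.        ]
[262.1, 161.8] 0.58 [ 4.35518224e+02 -3.39169756e+02  5.68434189e-14]
[152.2, 103.1, 69.3, 46.3] 0.93
[28.9, 151.0, 57.9, 40.6] 0.82
[263.6, 173.9, 38.0, 51.0] 0.76
[55.1, 96.5, 99.0, 42.1] 0.61
tcp [260.44120718 183.16761881]
```

View pics/w1.png

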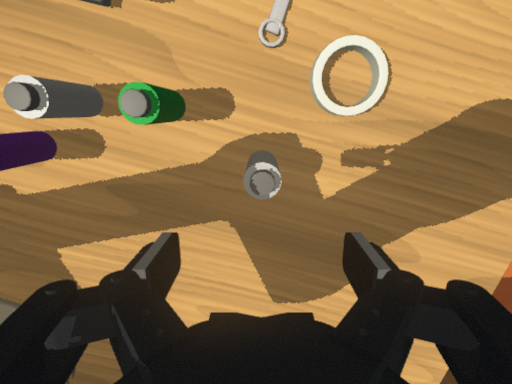

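The wrist view shows the far cartridge's cap at (263,180), centred between the fingers about 3 mm ahead of my estimate. I'll descend and grip.

step_arm --commands "1 0.24 0.27 8 0 0 0;1 0.24 0.27 12 0 0 0;1 0.24 0.27 15 0 0 0;1 0.24 0.27 17.3 0 0 0;1 0.24 0.27 17.3 0 0 0;1 0.24 0.27 17.3 0 0 0;0.3 0.24 0.27 17.3 0 0 0;0.3 0.24 0.27 17.3 0 0 0;0.3 0.24 0.27 17.3 0 0 0;0.3 0.24 0.27 17.3 0 0 0;0.3 0.24 0.27 17.3 0 0 0;0.3 0.24 0.27 17.3 0 0 0" --newtons 70

```text
time_s: 3.12
eef_pos: [436.9, -340.2, 77.4]
ee_rot: [0.001, 0.991, 0.134, 0.001]
force: [-2.2, 4.2, 10.7]
grip_width: 0.45
grip_force: 69.0
```

step_arm --commands "0.3 0 0 -4 0 0 0;0.3 0 0 -8 0 0 0;0.3 0 0 -12 0 0 0;0.3 0 0 -16.5 0 0 0;0.3 4 -3.1 -16.5 0 0 0;0.3 8 -6.2 -16.5 0 0 0;0.3 11 -8.5 -16.5 0 0 0;0.3 14 -10.9 -16.5 0 0 0;0.3 17 -13.2 -16.5 0 0 0;0.3 20 -15.5 -16.5 0 0 0;0.3 22.5 -17.4 -16.5 0 0 0;0.3 24.3 -18.8 -16.5 0 0 0;0.3 24.3 -18.8 -16.5 0 0 0;0.3 24.3 -18.8 -16.5 0 0 0;0.3 24.3 -18.8 -16.5 0 0 0"

```text
time_s: 4.37
eef_pos: [620.4, -94.6, 240.5]
ee_rot: [0.0, 0.991, 0.134, -0.0]
force: [-0.6, -0.5, -3.1]
grip_width: 0.454
grip_force: 72.0
```

Run:
```python
from h import *
s=sense(); print(s["eef_pos"],s["ee_rot"],s["time_s"],s["force"],s["grip_width"])
a=capture("wrist")
for z,l in((100,"pan_right_top"),(100,"pan_left_top")):
  for r in spot_point("wrist",l): print(l,r["xy"],r["score"],ray("wrist",r["xy"],z))
print("foot proj",proj("wrist",[620,-94,165]),proj("wrist",[620,-94,100]))
c=capture("scene")[100:300,150:416]
for l in("pan_right_top","pan_left_top"):
  for r in trace("scene",l): print(l,r["rect"],r["score"])
o=np.hstack([cv2.resize(a,(400,300)),cv2.resize(c,(399,300))]); cv2.imwrite("pics/w2.png",o[:,:,::-1])
```

```text
[620.35496097 -94.60113148 240.4749223 ] [ 1.17041638e-04  9.90990756e-01  1.33930166e-01 -1.36929930e-04] 4.3667 [-0.58672192 -0.47413116 -3.09384417] 0.4538229976380812
pan_right_top [258.6, 183.6] 0.82 [619.49135705 -92.69308943 100.        ]
pan_left_top [423.4, 174.4] 0.48 [ 671.96555352 -248.38731192  100.        ]
foot proj [259.50708737 204.50629575] [259.959091   183.49896293]
pan_right_top [214.3, 206.6, 44.2, 23.2] 0.62
pan_right_top [349.6, 211.8, 45.3, 38.4] 0.52
pan_right_top [122.9, 206.4, 29.8, 18.4] 0.46
pan_left_top [313.8, 212.7, 38.5, 32.6] 0.66
```

View pics/w2.png

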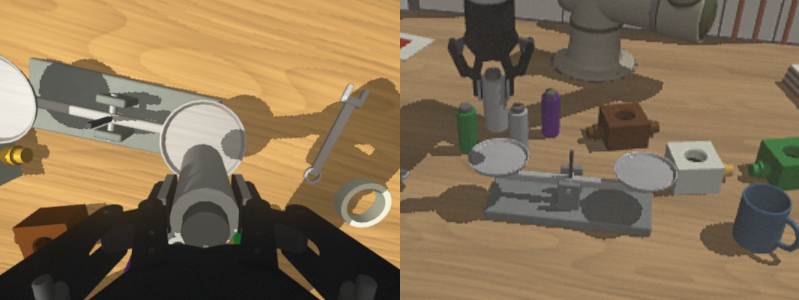

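The wrist half shows the gripped cartridge upright over the right pan. That pan's centre is near (203,140) and agrees with the network to about 2 mm. I'll lower gently.

step_arm --commands "0.3 0 0 2.5 0 0 0;0.3 0 0 4.5 0 0 0;0.3 0 0 5.5 0 0 0;0.3 0 0 6 0 0 0;0.3 0 0 6.4 0 0 0;0.3 0 0 6.7 0 0 0;0.3 0 0 7 0 0 0;0.3 0 0 7.3 0 0 0;0.3 0 0 7.5 0 0 0;0.3 0 0 7.6 0 0 0;0.3 0 0 7.6 0 0 0"

```text
time_s: 5.58
eef_pos: [620.7, -94.3, 164.2]
ee_rot: [0.0, 0.991, 0.134, -0.0]
force: [0.0, -0.8, -3.2]
grip_width: 0.45
grip_force: 71.9
```

step_arm --commands "0.3 0 0 0.1 0 0 0;0.3 0 0 0.2 0 0 0;0.3 0 0 0.3 0 0 0;0.3 0 0 0.3 0 0 0"

```text
time_s: 5.92
eef_pos: [620.9, -94.2, 161.9]
ee_rot: [0.0, 0.991, 0.134, 0.0]
force: [-0.7, 1.1, 1.8]
grip_width: 0.451
grip_force: 72.4
```

step_arm --commands "0.6 0 0 0 0 0 0;0.8 0 0 0 0 0 0;1 0 0 0 0 0 0;1 0 0 0 0 0 0;1 0 0 0 0 0 0;1 0 0 -2 0 0 0;1 0 0 -5 0 0 0;1 0 0 -9 0 0 0;1 -4 -1 -9 0 0 0;1 -8 -2 -9 0 0 0;1 -12 -3 -9 0 0 0;1 -16.5 -3.9 -9 0 0 0;1 -16.5 -3.9 -9 0 0 0;1 -16.5 -3.9 -9 0 0 0;1 -16.5 -3.9 -9 0 0 0"

```text
time_s: 7.17
eef_pos: [452.0, -100.8, 251.9]
ee_rot: [0.0, 0.991, 0.134, 0.001]
force: [-0.8, -0.1, 0.2]
grip_width: 1.002
grip_force: 0.0
```

Run:
```python
from h import *
s=sense(); print(s["eef_pos"],s["time_s"],s["force"])
a=capture("wrist")
for r in spot_point("wrist","cartridge_a"): print(np.round(r["xy"]),r["score"],ray("wrist",r["xy"],0).round(1))
for p in ((450,-100,110),(450,-100,0)): print(proj("wrist",p))
c=capture("scene")[100:300,150:416]
for l in("pan_right_top","pan_left_top"):
  for r in spot_point("wrist",l)[:1]: print(l,r["xy"],r["score"],ray("wrist",r["xy"],100))
o=np.hstack([cv2.resize(a,(400,300)),cv2.resize(c,(399,300))]); cv2.imwrite("pics/w3.png",o[:,:,::-1])
```

```text
[ 451.96046836 -100.78279411  251.91573959] 7.1667 [-0.84881083 -0.07730479  0.20057592]
[302.   9.] 0.8 [648.2 -98.1   0. ]
[211. 202.] 0.69 [379.3 -45.9   0. ]
[262. 160.] 0.65 [ 457.6 -100.4    0. ]
[340. 166.] 0.56 [ 478.2 -207.     0. ]
[259.87945216 185.48029923]
[260.30626165 165.21681715]
```

View pics/w3.png

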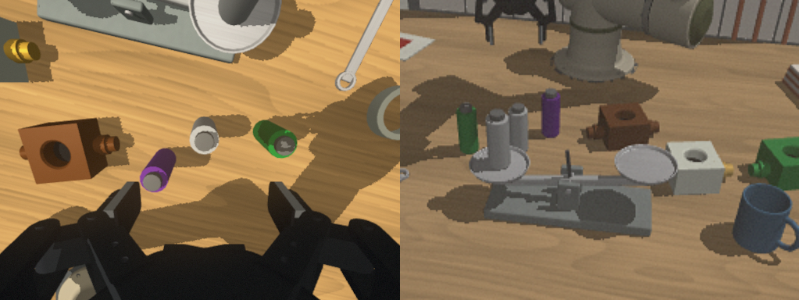

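The wrist half shows the near silver cartridge's cap at about (206,141), with green at (282,145) and purple at (155,180) clear of the fingers. In the scene half the first cartridge stands on the right pan.

step_arm --commands "1 0.3 0.2 4 0 0 0;1 0.3 0.2 8 0 0 0;1 0.3 0.2 12 0 0 0;1 0.3 0.2 15 0 0 0;1 0.3 0.2 17.6 0 0 0;1 0.3 0.2 17.6 0 0 0;1 0.3 0.2 17.6 0 0 0;0.3 0.3 0.2 17.6 0 0 0;0.3 0.3 0.2 17.6 0 0 0;0.3 0.3 0.2 17.6 0 0 0;0.3 0.3 0.2 17.6 0 0 0;0.3 0.3 0.2 17.6 0 0 0;0.3 0.3 0.2 17.6 0 0 0"

```text
time_s: 8.5
eef_pos: [455.3, -101.6, 76.6]
ee_rot: [0.0, 0.991, 0.134, 0.001]
force: [-1.0, 3.2, 8.5]
grip_width: 0.452
grip_force: 69.1
```

step_arm --commands "0.3 0 0 -4 0 0 0;0.3 0 0 -8 0 0 0;0.3 0 0 -12 0 0 0;0.3 0 0 -16 0 0 0;0.3 1 -1 -17.4 0 0 0;0.3 4 -4 -17.4 0 0 0;0.3 7 -7 -17.4 0 0 0;0.3 10 -10 -17.4 0 0 0;0.3 12.7 -12.7 -17.4 0 0 0;0.3 15.4 -15.4 -17.4 0 0 0;0.3 18 -18 -17.4 0 0 0;0.3 20 -20 -17.4 0 0 0;0.3 21.7 -21.8 -17.4 0 0 0;0.3 21.7 -21.8 -17.4 0 0 0;0.3 21.7 -21.8 -17.4 0 0 0;0.3 21.7 -21.8 -17.4 0 0 0"

```text
time_s: 9.83
eef_pos: [605.7, 165.8, 249.3]
ee_rot: [0.0, 0.991, 0.134, -0.0]
force: [0.0, -0.1, -1.3]
grip_width: 0.458
grip_force: 71.5
```

Run:
```python
from h import *
s=sense(); print(s["eef_pos"],s["time_s"],s["force"])
a=capture("wrist")
for l in ("pan_left_top","pan_right_top"):
  for r in spot_point("wrist",l): print(l,np.round(r["xy"]),r["score"],ray("wrist",r["xy"],116).round(1))
for l in ("head_mouth",):
  for r in spot_point("wrist",l): print(l,np.round(r["xy"]),r["score"],ray("wrist",r["xy"],62).round(1))
cv2.imwrite("pics/w4.png",a[:,:,::-1])
```

```text
[605.71284813 165.78872241 249.26046195] 9.8333 [ 0.04228454 -0.09931154 -1.26597257]
pan_left_top [260. 185.] 0.87 [605.8 166.  116. ]
pan_right_top [481. 224.] 0.57 [626.2 -61.4 116. ]
head_mouth [165. 247.] 0.97 [482.  257.2  62. ]
head_mouth [  3. 248.] 0.94 [426.2 455.2  62. ]
```

View pics/w4.png

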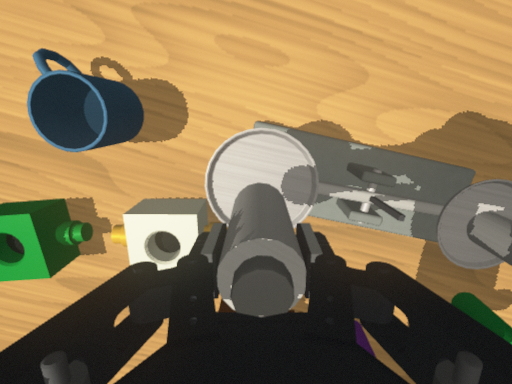

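The left pan's centre is at (262,183) with the cartridge right over it, and the white head's bore is at (163,245). I'll lower it.

step_arm --commands "0.3 0 0 2.5 0 0 0;0.3 0 0 4 0 0 0;0.3 0 0 4.8 0 0 0;0.3 0 0 5.2 0 0 0;0.3 0 0 5.4 0 0 0;0.3 0 0 5.6 0 0 0;0.3 0 0 5.8 0 0 0;0.3 0 0 5.9 0 0 0;0.3 0 0 5.9 0 0 0"

```text
time_s: 10.78
eef_pos: [606.3, 166.3, 191.0]
ee_rot: [-0.0, 0.991, 0.134, 0.001]
force: [0.2, 0.1, 0.5]
grip_width: 0.457
grip_force: 71.7
```

step_arm --commands "0.3 0 0 0.1 0 0 0;0.3 0 0 0.1 0 0 0;0.5 0 0 0.1 0 0 0;0.8 0 0 0.1 0 0 0;1 0 0 0.1 0 0 0;1 0 0 0.1 0 0 0;1 0 0 0.1 0 0 0;1 0 0 -3 0 0 0;1 0 0 -7 0 0 0;1 0 0 -10.5 0 0 0;1 -3 4 -10.5 0 0 0;1 -6 8 -10.5 0 0 0;1 -6 10 -10.5 0 0 0;1 -6 12 -10.5 0 0 0;1 -6 12 -10.5 0 0 0;1 -6 12 -10.5 0 0 0;1 -6 12 -10.5 0 0 0;1 -6 12 -10.5 0 0 0;1 -6 12 -10.5 0 0 0;1 -6 12 -10.5 0 0 0"

```text
time_s: 12.45
eef_pos: [580.0, 35.4, 295.3]
ee_rot: [-0.0, 0.991, 0.135, -0.0]
force: [-0.6, 0.7, -0.3]
grip_width: 0.996
grip_force: 0.0
```

step_arm --commands "1 0 0 0 0 0 0;1 0 0 0 0 0 0;1 0 0 0 0 0 0;1 0 0 0 0 0 0;1 0 0 0 0 0 0;1 0 0 0 0 0 0;1 0 0 0 0 0 0;1 0 0 0 0 0 0;1 0 0 0 0 0 0;1 0 0 0 0 0 0;1 0 0 0 0 0 0;1 0 0 0 0 0 0"

```text
time_s: 13.45
eef_pos: [580.0, 34.6, 295.3]
ee_rot: [-0.0, 0.991, 0.134, 0.0]
force: [-0.1, 0.0, -0.4]
grip_width: 1.001
grip_force: 0.0
```

Run:
```python
from h import *
s=sense(); print(s["eef_pos"],s["time_s"],s["force"])
c=capture("scene"); t=capture("top")
for l in("pan_right_top","pan_left_top"):
  for r in spot_point("scene",l): print(l,r["xy"],r["score"])
for n,xy in(("L",(606,166)),("R",(619.5,-93))): print(n,[proj("scene",(*xy,z)).round(1) for z in (84,100,116)])
for r in trace("scene","cartridge_a"): print(r["rect"],r["score"])
cv2.imwrite("pics/s5.png",cv2.resize(c[120:280,150:400],(800,512),interpolation=2)[:,:,::-1])
```

```text
[580.03716195  34.58780302 295.30224824] 13.45 [-0.05069553  0.02220997 -0.40286784]
pan_right_top [216.7, 209.5] 0.92
pan_right_top [136.1, 233.0] 0.46
pan_right_top [123.1, 212.4] 0.31
pan_left_top [312.6, 208.2] 0.94
L [array([311.9, 218.7]), array([312.6, 213.9]), array([313.3, 209.1])]
R [array([215.6, 209. ]), array([215.3, 204.3]), array([215.1, 199.4])]
[195.6, 185.5, 13.5, 34.8] 0.89
[250.3, 175.7, 11.8, 32.5] 0.86
[213.0, 191.0, 14.4, 36.8] 0.78
[316.4, 193.8, 20.0, 43.6] 0.71
```

View pics/s5.png

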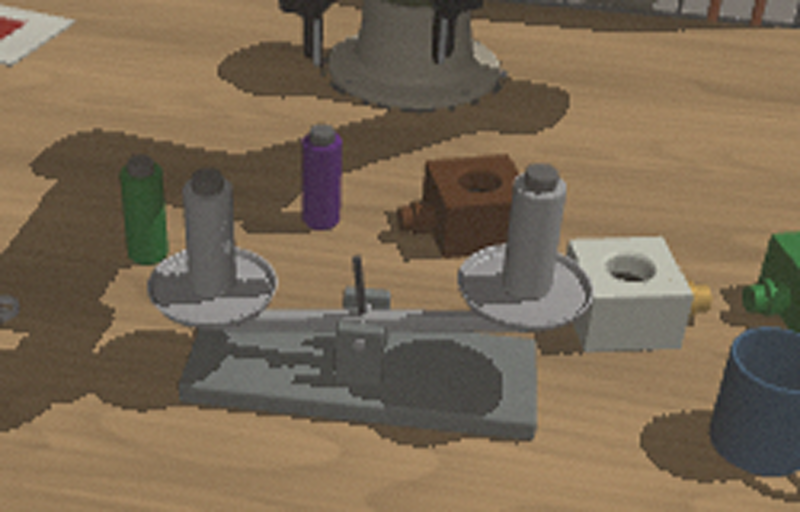

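The scene crop shows the right pan, at crop (213,285), low and the left pan, at (525,285), high. The network points match 84 mm on the right and 116 mm on the left, so the right cartridge is the heavier. I'll pick it up.

step_arm --commands "1 0.5 4 0 0 0 0;1 0.5 8 0 0 0 0;1 0.5 11.5 0 0 0 0;1 0.5 13.5 0 0 0 0;1 0.5 13.5 0 0 0 0;1 0.5 13.5 3 0 0 0;1 0.5 13.5 6 0 0 0;1 0.5 13.5 9 0 0 0;1 0.5 13.5 12 0 0 0;1 0.5 13.5 13.4 0 0 0;1 0.5 13.5 13.4 0 0 0;1 0.5 13.5 13.4 0 0 0;0.3 0.5 13.5 13.4 0 0 0;0.3 0.5 13.5 13.4 0 0 0;0.3 0.5 13.5 13.4 0 0 0;0.3 0.5 13.5 13.4 0 0 0;0.3 0.5 13.5 13.4 0 0 0;0.3 0.5 13.5 13.4 0 0 0" --newtons 40

```text
time_s: 15.2
eef_pos: [621.0, -94.0, 162.3]
ee_rot: [0.0, 0.991, 0.134, 0.001]
force: [-0.7, 2.9, 6.2]
grip_width: 0.461
grip_force: 39.7
```

step_arm --commands "0.3 0 0 0 0 0 0;0.3 0 0 0 0 0 0;0.3 0 0 -1 0 0 0;0.3 0 0 -2 0 0 0;0.3 0 0 -3.5 0 0 0;0.3 0 0 -6 0 0 0;0.3 0 0 -9 0 0 0;0.3 0 0 -12.5 0 0 0;0.3 -3.5 -1 -12.5 0 0 0;0.3 -7 -2 -12.5 0 0 0;0.3 -10.5 -3 -12.5 0 0 0;0.3 -13.6 -3.8 -12.5 0 0 0;0.3 -13.6 -3.8 -12.5 0 0 0" --newtons 90

```text
time_s: 16.28
eef_pos: [475.1, -93.1, 286.9]
ee_rot: [-0.0, 0.991, 0.134, -0.001]
force: [0.6, -0.9, -2.0]
grip_width: 0.445
grip_force: 90.7
```

step_arm --commands "0.3 1 -3.4 0 0 0 0;0.3 2 -7 0 0 0 0;0.3 3 -10.5 0 0 0 0;0.3 4 -14 0 0 0 0;0.3 5 -17.5 0 0 0 0;0.3 6 -21 0 0 0 0;0.3 7 -24.5 0 0 0 0;0.3 8 -28 0 0 0 0;0.3 9 -31 0 0 0 0;0.3 9.4 -33.8 0 0 0 0;0.3 9.4 -33.8 0 0 0 0;0.3 9.4 -33.8 0 0 0 0;0.3 9.4 -33.8 0 0 0 0"

```text
time_s: 17.37
eef_pos: [480.5, 256.7, 286.5]
ee_rot: [0.0, 0.991, 0.134, 0.0]
force: [-0.4, -0.6, -2.4]
grip_width: 0.449
grip_force: 91.4
```

Run:
```python
from h import *
s=sense(); print(s["eef_pos"],s["ee_rot"],s["time_s"],s["force"],s["grip_width"],s["joints"])
a=capture("wrist")
for r in spot_point("wrist","head_mouth"): print(np.round(r["xy"],1),r["score"],ray("wrist",r["xy"],62).round(1))
capture("top")
for r in spot_point("top","head_mouth"): print(np.round(r["xy"],1),r["score"],ray("top",r["xy"],62).round(1))
p=s["eef_pos"]
im=a.copy()
def circ(x,y,z,rad,col):
    q=np.array([proj("wrist",(x+rad*np.cos(t),y+rad*np.sin(t),z)) for t in np.linspace(0,6.28,60)])*2
    cv2.polylines(big,[q.round().astype(int)],True,col,1)
big=cv2.resize(im,None,fx=2,fy=2,interpolation=2)
circ(p[0],p[1],p[2]-78,20,(255,0,0)); circ(p[0],p[1],62,21.2,(0,255,0)); 
cv2.imwrite("pics/w6.png",big[150:700,200:900,::-1])
```

```text
[480.53698894 256.66091623 286.54403021] [2.19790587e-04 9.90989314e-01 1.33940740e-01 9.81311357e-05] 17.3667 [-0.35440076 -0.62492859 -2.38544148] 0.44876562511168455 [ 2.75636737e-01  3.32788254e-01  1.37077267e+00 -4.66956380e-04
  1.43789934e+00  1.57780591e+00]
[102.2 170.9] 0.93 [421.3 455.2  62. ]
[334.6 270.7] 0.72 [361.9 113.4  62. ]
[260.9 164.5] 0.68 [484.2 257.6  62. ]
[170.  211.4] 0.94 [488.4 260.   62. ]
[213.9 251.6] 0.91 [374.5 126.8  62. ]
[101.5 228.9] 0.88 [432.9 455.5  62. ]
[206.7 171.4] 0.29 [611.  157.5  62. ]
```

View pics/w6.png

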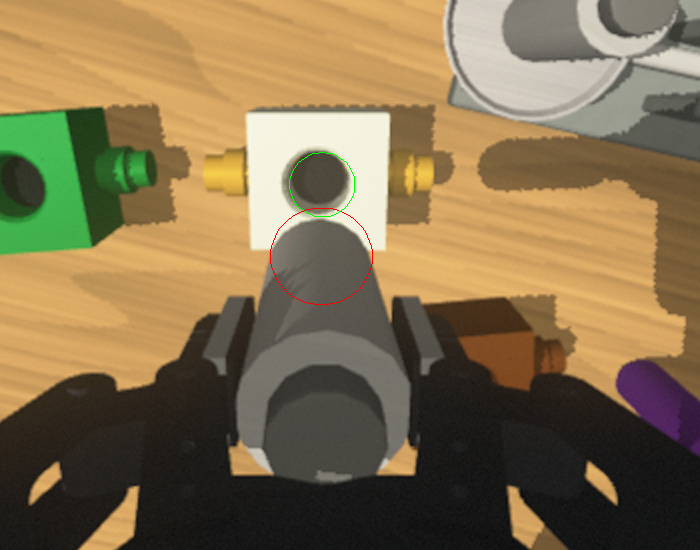

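The bore's centre is at crop (318,180), close to the green predicted circle at (322,184). That means about +2.7 mm along tool x and −1.5 mm along tool y, well within the chamfer. I'll descend to just above the mouth and then go slowly.

step_arm --commands "0.3 0.27 -0.15 3 0 0 0;0.3 0.27 -0.15 6 0 0 0;0.3 0.27 -0.15 9 0 0 0;0.3 0.27 -0.15 11.5 0 0 0;0.3 0.27 -0.15 13 0 0 0;0.3 0.27 -0.15 13.6 0 0 0;0.3 0.27 -0.15 13.9 0 0 0;0.3 0.27 -0.15 14.1 0 0 0;0.3 0.27 -0.15 14.3 0 0 0;0.3 0.27 -0.15 14.5 0 0 0;0.3 0.27 -0.15 14.7 0 0 0;0.3 0.27 -0.15 14.9 0 0 0;0.3 0.27 -0.15 15 0 0 0;0.3 0.27 -0.15 15 0 0 0"

```text
time_s: 18.73
eef_pos: [482.5, 259.3, 136.2]
ee_rot: [0.0, 0.991, 0.134, -0.0]
force: [-0.2, -0.3, -2.4]
grip_width: 0.445
grip_force: 91.4
```

step_arm --commands "0.3 0 0 0.15 0 0 0;0.3 0 0 0.3 0 0 0;0.3 0 0 0.45 0 0 0;0.3 0 0 0.6 0 0 0;0.3 0 0 0.75 0 0 0;0.3 0 0 0.75 0 0 0"

```text
time_s: 19.23
eef_pos: [482.6, 259.2, 128.5]
ee_rot: [0.0, 0.991, 0.134, -0.0]
force: [0.6, -0.3, -3.3]
grip_width: 0.448
grip_force: 91.4
```

step_arm --commands "0.3 0 0 0.1 0 0 0;0.3 0 0 0.2 0 0 0;0.3 0 0 0.3 0 0 0;0.3 0 0 0.4 0 0 0;0.3 0 0 0.5 0 0 0;0.3 0 0 0.6 0 0 0;0.3 0 0 0.7 0 0 0"

```text
time_s: 19.82
eef_pos: [482.6, 259.3, 121.7]
ee_rot: [-0.0, 0.991, 0.134, 0.0]
force: [1.6, 0.3, -2.6]
grip_width: 0.45
grip_force: 91.4
```

step_arm --commands "0.3 0 0 0.1 0 0 0;0.3 0 0 0.2 0 0 0;0.3 0 0 0.3 0 0 0;0.3 0 0 0.4 0 0 0;0.3 0 0 0.4 0 0 0"

```text
time_s: 20.23
eef_pos: [482.7, 259.3, 118.2]
ee_rot: [-0.0, 0.991, 0.134, 0.0]
force: [-1.8, 0.8, 4.4]
grip_width: 0.445
grip_force: 92.1
```

step_arm --commands "0.3 0 0 0.1 0 0 0;0.3 0 0 0.2 0 0 0;0.3 0 0 0.3 0 0 0;0.3 0 0 0.4 0 0 0;0.3 0 0 0.4 0 0 0"

```text
time_s: 20.65
eef_pos: [482.7, 259.3, 114.0]
ee_rot: [-0.0, 0.991, 0.134, 0.0]
force: [-0.3, -0.4, 3.3]
grip_width: 0.442
grip_force: 92.1
```

step_arm --commands "0.3 0 0 0.1 0 0 0;0.3 0 0 0.2 0 0 0;0.3 0 0 0.3 0 0 0;0.3 0 0 0.3 0 0 0"

```text
time_s: 20.98
eef_pos: [482.7, 259.3, 110.8]
ee_rot: [-0.0, 0.991, 0.134, 0.0]
force: [-0.1, 0.9, 3.3]
grip_width: 0.446
grip_force: 92.1
```

Sliding at a steady reading of about 3–4 N, which is the seat's friction less the cartridge's weight.

step_arm --commands "0.3 0 0 0.08 0 0 0;0.3 0 0 0.16 0 0 0;0.3 0 0 0.2 0 0 0;0.3 0 0 0.2 0 0 0"

```text
time_s: 21.32
eef_pos: [482.7, 259.3, 108.9]
ee_rot: [-0.0, 0.991, 0.134, 0.0]
force: [-0.3, 0.8, 4.7]
grip_width: 0.446
grip_force: 92.1
```

step_arm --commands "0.3 0 0 0.08 0 0 0;0.3 0 0 0.15 0 0 0;0.3 0 0 0.15 0 0 0"

```text
time_s: 21.57
eef_pos: [482.9, 259.4, 108.2]
ee_rot: [-0.0, 0.991, 0.134, 0.001]
force: [-0.9, 0.9, 10.2]
grip_width: 0.449
grip_force: 92.9
```

step_arm --commands "0.3 0 0 0.04 0 0 0;0.3 0 0 0.08 0 0 0;0.3 0 0 0.08 0 0 0"

```text
time_s: 21.82
eef_pos: [483.1, 259.5, 108.1]
ee_rot: [-0.0, 0.991, 0.134, 0.001]
force: [-3.5, -0.4, 17.7]
grip_width: 0.451
grip_force: 93.5
```

step_arm --commands "0.3 0 0 0.01 0 0 0;0.3 0 0 0.01 0 0 0;0.3 0 0 0.01 0 0 0;0.3 0 0 0.01 0 0 0"

```text
time_s: 22.15
eef_pos: [483.0, 259.5, 108.1]
ee_rot: [-0.0, 0.991, 0.134, 0.001]
force: [-3.7, -1.5, 18.1]
grip_width: 0.446
grip_force: 93.5
```

step_arm --commands "0.3 0 0 0 0 0 0;0.3 0 0 0 0 0 0;0.3 0 0 0 0 0 0;0.3 0 0 0 0 0 0;0.3 0 0 0 0 0 0;0.3 0 0 0 0 0 0;0.3 0 0 0 0 0 0"

```text
time_s: 22.73
eef_pos: [483.0, 259.5, 108.1]
ee_rot: [-0.0, 0.991, 0.134, 0.001]
force: [-4.3, -0.3, 18.0]
grip_width: 0.448
grip_force: 93.5
```

Held at about 18 N on the reading, roughly 20.7 N at the seat with the cartridge's weight, for over 0.9 s. I'll ease off, open and retreat.

step_arm --commands "0.3 0 0 -0.08 0 0 0;0.3 0 0 -0.15 0 0 0;0.6 0 0 -0.15 0 0 0;0.8 0 0 -0.15 0 0 0;1 0 0 -0.15 0 0 0;1 0 0 -0.15 0 0 0;1 0 0 -0.15 0 0 0;1 0 0 -2 0 0 0;1 0 0 -5 0 0 0;1 0 0 -9 0 0 0;1 0 0 -13 0 0 0;1 -3 2 -14 0 0 0;1 -6 4 -14 0 0 0;1 -6 4 -14 0 0 0;1 -6 4 -14 0 0 0;1 -6 4 -14 0 0 0"

```text
time_s: 24.07
eef_pos: [435.7, 204.9, 246.6]
ee_rot: [-0.0, 0.991, 0.134, 0.0]
force: [-1.1, 0.5, -0.4]
grip_width: 0.999
grip_force: 0.0
```

Run:
```python
from h import *
s=sense(); print(s["eef_pos"],s["time_s"],s["force"])
c=capture("scene"); w=capture("wrist")
print(proj("scene",(483,259.5,30+110)),proj("wrist",(483,259.5,30+110)))
o=np.hstack([cv2.resize(c[130:280,170:420],(450,270),interpolation=2),cv2.resize(w,(350,270))]); cv2.imwrite("pics/f.png",o[:,:,::-1])
```

```text
[435.72970921 204.90897931 246.55488625] 24.0667 [-1.14439549  0.50918409 -0.39142802]
[350.30030085 180.36236393] [212.92155812 123.81153417]
```

View pics/f.png

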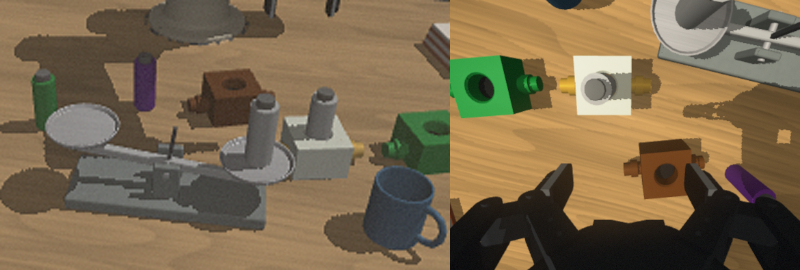

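The final picture shows the heavy cartridge seated upright in the white head at (323,112), the lighter one standing on the lowered left pan at (262,130), and the gripper clear of both. I'll hand it in.

```bash
python3 -c "
from rig import *
print(finish_job())"
```

```text
the job is handed in; nothing more can be done
None
```

I handed the job in at about 24 s: the heavier cartridge (the one on the right pan) is in the white head, pressed to a rigid stop and held at about 20 N for over half a second, and the lighter one stands on the left pan.

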